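# Bring the tyre valve of a trolley wheel to the top

### The job

Turn the trolley wheel on its bench stand by pushing its spokes round, one after another, with your fingertips, until the valve stem is at the top of the wheel and points straight up for the pump; then draw back and leave the wheel at rest. Push gently and only on the spokes, not on the tyre, its rim or the valve stem, grip nothing, and leave the jar and the rolls standing where they are.

Things in the scene. Friction and masses are not known exactly. Their poses are not given: they have to be found in the camera images.
- stand: Grey steel bench stand, fixed. Base plate 220 x 370 x 12 mm; origin under its centre, on the table; z up, x away from the robot at yaw 0, y left. It holds the wheel leaning back, its plane at 45 degrees, the face looking up and to stand -x. The axle lies 150 mm up and runs along (-0.707, 0, 0.707), the face's outward normal. Side posts at y = +-166 mm. Behind the upper spokes is free air.
- front_bar (a point): Centre of the front bar, on the axle 32 mm before (along the outward normal) the spokes' middle plane. The bar crosses the wheel level along stand y: 348 mm long, 16 mm wide up the slope, 10 mm thick; nut and axle end stand 10 mm proud of it. A finger among the spokes above the bar cannot pass to below it. A like bar lies behind the wheel. Axes as of the stand.
- wheel (a joint): Turn of the wheel about its axle, rad: 0 or any multiple of 2 pi with the valve at the top; growing values carry the top to the left (stand +y). Starts with the valve low, 1.9 to 4.4. Turns both ways for several turns against about 0.3 N m of bearing drag (some 4 N at 70 mm from the axle) and stays where it is left. Light: the whole wheel weighs about 0.9 kg.
- hub (a point): Centre of the wheel (280 mm across) on the axle, in the middle plane of the spokes. Turns with the wheel: z is the outward normal of the face, x points from the axle to where the valve sits.
- spokes: Five plain aluminium spokes, straight bars 12 mm wide, 10 mm thick along the normal, from the hub (radius 24 mm) to the rim (inside radius 101 mm), at 36, 108, 180, 252 and 324 degrees from the valve, which so sits midway between two spokes. The gaps are open right through. Origin on the axle, 4 mm behind the spokes' middle plane; axes as of the hub point.
- tyre: Black rubber tyre with its aluminium rim: from 101 mm (rim inside) to 141 mm radius, 36 mm thick; its front stands 9 mm proud of the front of the spokes. Origin on the axle. Not to be pushed.
- valve: Valve stem with a plain brass cap, 24 mm long, 12 mm thick, on the front of the rim. Origin at its foot, 100 mm from the axle; z runs along the stem, which slants 45 degrees out of the face and away from the axle, so that it points exactly straight up when the valve is at the top of the wheel.
- valve_tip (a point): End of the valve stem's cap, 117 mm from the axle and 24 mm before the spokes' middle plane.
- jar: White jar with a screw cap, 72 mm across, 121 mm high, loose, standing right of the stand; origin under its centre. Bystander.
- tape: Roll of brown packing tape lying flat, 104 mm across, 48 mm high, loose, at the right front; origin under its centre. Bystander.
- labels: Roll of blank white labels lying flat, 68 mm across, 40 mm high, loose, left of the stand; origin under its centre. Bystander.

How it is judged:
On the way:
1. a spoke is pushed with the fingers (contact force between the fingers and spokes above 0.5 N).
At the end, for the whole second after the job is handed in: The valve stem points straight up to within 0.1 rad (the wheel within 8 degrees of valve-at-top) and the wheel is at rest (angle between valve's own z axis and vertical below 0.1 rad and velocity of joint wheel between -0.05 and 0.05 rad/s); the robot touches nothing.
It fails at once if the tyre or its rim is pushed with the fingers (over 4 N) (contact force between the fingers and tyre above 4 N).
It fails at once if the valve stem is pushed with the fingers (over 2 N) (contact force between the fingers and valve above 2 N).
It fails at once if the spokes are gripped or pushed hard (over 40 N) (contact force between the fingers and spokes above 40 N).
It fails at once if the jar or a roll is moved or lifted by more than 30 mm (distance of any of jar, tape, labels from where it was at the start of the episode above 0.03 m).
It also fails if it takes over 61 s, if anything falls off the work surface, if the arm or the gripper's body presses on something with over 40 N, if the wrist force passes 120 N, or if a joint passes its speed limit or range.

### The arm

A 7-joint arm with a two-finger parallel gripper is mounted at the origin on a cart in front of the work surface, level with it; the furniture and walls round the work are solid. World frame = base frame: x ahead of the robot, y to its left, z up, the work surface at z = 0. Lengths are in m, angles in rad, forces in N, time in s.
With the tool pointing down it reaches from about 0.35 to 0.9 m from the base axis. Payload 8.1 kg.
Tool frame: the origin (TCP) lies midway between the tips of the shut fingers; the grasp point (between the pads) lies arm.hold_point_z behind it (arm.hold_point_z is the distance from the TCP to the grasp point, in m); z points along the fingers, x is the direction in which the jaws open and shut, and the axes are right-handed (so a half turn about z gives the same grasp; the last joint's range is limited). The gripper opens to 92 mm and grips with 3 to 60 N. Pads are 19 mm wide; open, the fingers measure 130 mm over their backs; the gripper's body (75 mm by 190 mm) begins 47 mm behind the grasp point.
Start: joints at [1.071, 0.434, 0.025, 1.573, -0.012, 1.134, -0.075], TCP at [0.242, -0.576, 0.227] pointing down, gripper open.
Joint ranges: [-2.62, 2.62], [-0.44, 2.09], [-1.27, 1.32], [0.08, 2.57], [-1.32, 4.46], [0.12, 2], [-2.74, 2.74]. Speed limits (rad/s): [2.22, 2.22, 3.01, 3.01, 3.14, 3.14, 3.14].

### API

Orientations are given as a rotation vector (axis times angle).
In Python, from cell import arm gives the robot as it stands.
- The arm moves only by the shell command python3 -m pendant 'ROWS' [FORCE]. ROWS is JSON, a list of rows, each an object with "dp": the shift along the tool's x, y, z in m, a list of three; "rotation": the turn, a rotation vector about the tool's x, y, z in rad, a list of three; "fingers": the closure, from -1 (fully open) to 1 (shut). In form: [{"dp": [x, y, z], "rotation": [rx, ry, rz], "fingers": fingers}, ...]. A call has 1 to 20 rows; each row is the pose to reach, as a shift and turn from the pose measured when the call began, along the tool's axes at that moment; what a row does not reach only later rows make up. A row lasts 1/8 s, in which the tool goes at most 62.5 mm and 10.7 degrees, less where a joint would pass 70% of its speed; a pose out of reach is approached as far as the arm can. A call with a gripper value outside its range is refused whole. The fingers move at their own pace and stop on an object; FORCE is the grip in N (left out, the last holds). Time passes only in rows, so rows that repeat a pose let the fingers close. It gives the time, the measured TCP pose, the force and the opening at its end, in the units of the state.
- arm.observe(): the state, without advancing time (a new reading comes with each control period).
- arm.get_image(name): name is "side" or "top" or "wrist"; returns the picture (384x512x3 uint8, blue, green, red); there is no depth.
- arm.camera_params(name): a dict with "camera_matrix" (3x3 intrinsics, pixels), "rvec" (rotation vector, rad) and "tvec" (3), from world to camera coordinates, as OpenCV has them. Camera axes: x right, y down, z forward; pixel columns grow to the right and rows downward; lengths in m; the calibration is good to about 2 mm. A picture is of the moment at which its call begins: read the wrist's pose just before it. camera_params takes no time and is no camera call; for the wrist camera it gives the pose at the moment of the call.
- arm.sign_off(): hands the job in, once; it reports no verdict.
The state is a dict: "clock": time; "joints": joint angles; "dq": joint speeds; "joint_efforts": joint torques, N m; "position": TCP position; "ee_rot": TCP orientation; "force": force on the tool from outside, world axes, zero at the start; "ft_torque": the same for the moment, N m; "width": opening from 0.0 (shut) to 1.0 (fully open).
Only numpy, scipy, OpenCV 4.12 (cv2) and the standard library are available. Lean on these libraries where they do the work, as an engineer would, in place of code of your own. Each camera call takes 0.05 s, during which the arm holds its last target.

## Working session

There is one attempt and no reset: what is moved stays moved. The work goes in short steps, Python scripts to look and compute and a shell command to move; the robot and the scene stay as the last step left them, time stands still between calls to the robot, and variables do not carry over. Pictures are saved under pics/ and viewed, and the job is handed in when it is done.

```bash
mkdir -p pics; ls; python3 - <<'E'
from cell import arm
import cv2
print(arm.observe()); print(arm.hold_point_z)
for n in ("side","top"):
    cv2.imwrite(f"pics/{n}0.png",arm.get_image(n)); print(n,arm.camera_params(n))
E
```

```text
pics
{'clock': 0.0, 'joints': array([ 1.07138628,  0.43518553,  0.02494385,  1.57410127, -0.01162322,
        1.13395947, -0.07512117]), 'dq': array([-0.00091214,  0.00159572,  0.00260608, -0.00109137,  0.00041602,
       -0.00064501, -0.00148162]), 'joint_efforts': array([-1.48309427e-03, -6.67855597e+01,  9.83886011e-01, -3.14459074e+01,
       -6.06981595e-02,  4.31875361e-02,  1.74414445e-04]), 'position': array([ 0.24132607, -0.57598696,  0.22596626]), 'ee_rot': array([-2.61503343e+00,  1.73968557e+00,  2.05848201e-03]), 'force': array([ 0.49852048, -0.4709033 , -0.58052361]), 'ft_torque': array([ 0.03043582,  0.04941539, -0.00273176]), 'width': 0.9985765468940966}
0.0188
side {'camera_matrix': array([[379.37407583,   0.        , 251.67917348],
       [  0.        , 379.37407583, 188.21301447],
       [  0.        ,   0.        ,   1.        ]]), 'rvec': array([ 1.87151654, -0.53395141,  0.35464613]), 'tvec': array([-0.42434556,  0.28008884,  1.34238617])}
top {'camera_matrix': array([[352.62281298,   0.        , 251.89980871],
       [  0.        , 352.62281298, 189.12732812],
       [  0.        ,   0.        ,   1.        ]]), 'rvec': array([ 2.18577323, -2.16880999,  0.13039886]), 'tvec': array([-0.0045529 ,  0.53748981,  1.30378189])}
```

View pics/side0.png

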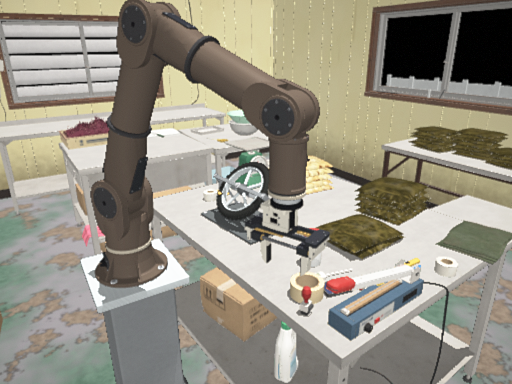

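View pics/top0.png

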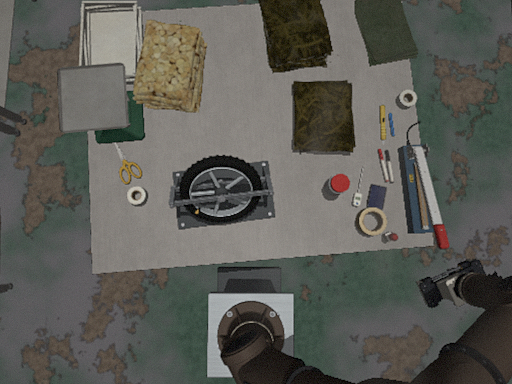

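```bash
python3 - <<'E'
import cv2
a=cv2.imread('pics/side0.png')[110:310,170:400]; cv2.imwrite('pics/side0c.png',cv2.resize(a,None,fx=3,fy=3,interpolation=3))
a=cv2.imread('pics/top0.png')[80:280,150:400]; cv2.imwrite('pics/top0c.png',cv2.resize(a,None,fx=3,fy=3,interpolation=3))
E
```

```text
(no output)
```

View pics/side0c.png

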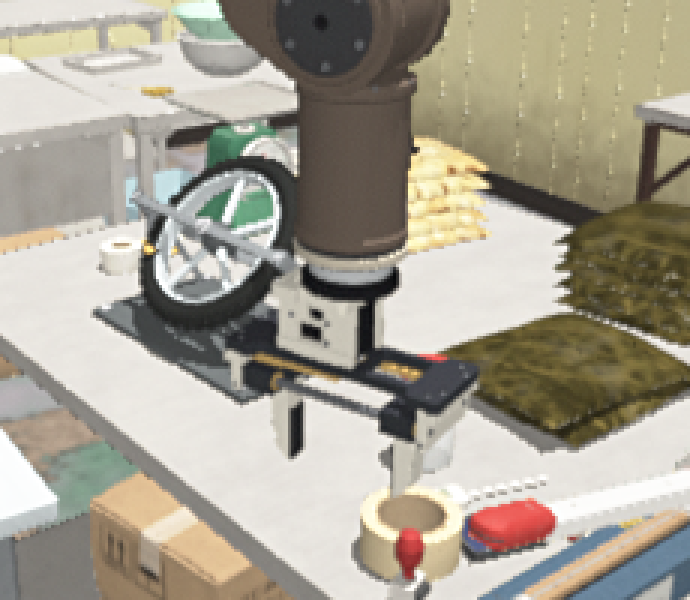

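View pics/top0c.png

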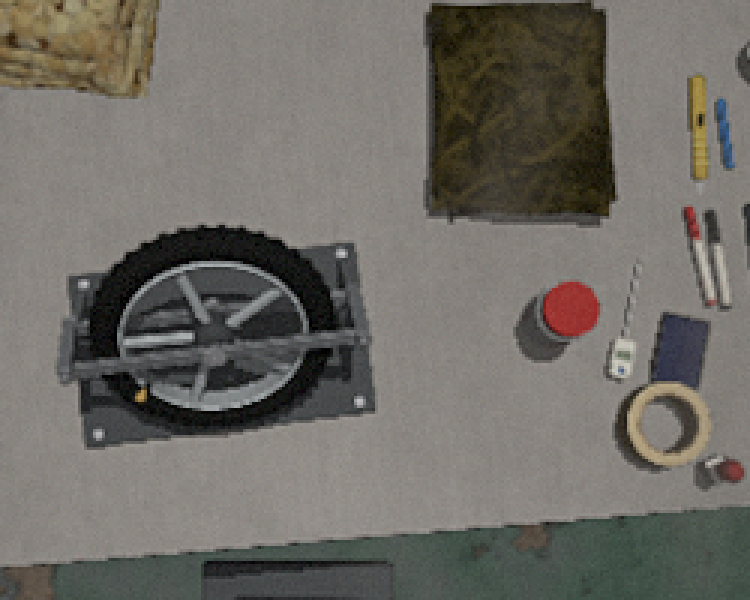

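```bash
cat > h.py <<'E'
import numpy as np, cv2
from scipy.spatial.transform import Rotation as R
from scipy.optimize import least_squares
N=np.array([-1,0,1])/2**.5   # stand frame normal
U=np.array([1,0,1])/2**.5    # up the slope (top of wheel)
Y=np.array([0,1.,0])
AX=np.array([0,0,.15])
def hubc(): return AX   # filled in below
def proj(cp,P):
    return cv2.projectPoints(np.atleast_2d(P).astype(float),cp['rvec'],cp['tvec'],cp['camera_matrix'],None)[0][:,0]
def onwheel(th,r,h): # stand frame, hub centre at AX
    return AX+h*N+r*(np.cos(th)*U+np.sin(th)*Y)
def toW(p,P):
    return np.array([p[0],p[1],0])+np.atleast_2d(P)@R.from_euler('z',p[2]).as_matrix().T
E
cat > fit.py <<'E'
from h import *
from cell import arm
cp=arm.camera_params('top'); cs=arm.camera_params('side')
px=lambda u,v:np.array([150+u/3,80+v/3])
obs=[px(69,275),px(353,243),px(375,410),px(86,447),px(215,357),px(139,394)]
def model(p):
    P=[[.11,.185,.012],[.11,-.185,.012],[-.11,-.185,.012],[-.11,.185,.012],AX+.047*N,onwheel(p[3],.117,.024)]
    return proj(cp,toW(p,P))
f=lambda p:(model(p)-obs).ravel()
for th in (2,4.):
    s=least_squares(f,[.5,0,.05,th]); print(s.x,np.round(s.fun,1),s.cost)
p=s.x if 0 else least_squares(f,[.5,0,.05,2]).x
np.save('p.npy',p)
for n,c in(('top',cp),('side',cs)):
    im=cv2.resize(cv2.imread(f'pics/{n}0.png'),None,fx=3,fy=3,interpolation=3)
    def ln(P,col):
        q=(proj(c,toW(p,P))*3+1)
        cv2.polylines(im,[q.astype(np.int32)],False,col,1)
    for k in(36,108,180,252,324): ln([onwheel(p[3]+np.radians(k),r,.005) for r in(.024,.101)],(0,0,255))
    t=np.linspace(0,6.29,60)
    ln([onwheel(a,.101,.014) for a in t],(0,255,0)); ln([onwheel(a,.141,.0) for a in t],(255,255,0))
    ln([AX+.037*N+y*Y for y in(-.174,.174)],(255,0,255))
    ln([onwheel(p[3],.1,.007),onwheel(p[3],.117,.024)],(0,255,255))
    b=im[240:840,450:1200] if n=='top' else im[330:930,510:1200]
    cv2.imwrite(f'pics/{n}_fit.png',b)
E
python3 fit.py
```

```text
[0.51953281 0.10597297 0.12830436 2.14010106] [-0.5 -0.4  0.7 -0.9  0.7  0.2 -0.4 -0.2  0.2  0.4 -0.6  0.8] 1.849419168236638
[0.51953281 0.10597297 0.12830436 2.14010119] [-0.5 -0.4  0.7 -0.9  0.7  0.2 -0.4 -0.2  0.2  0.4 -0.6  0.8] 1.8494191682412116
```

View pics/top_fit.png

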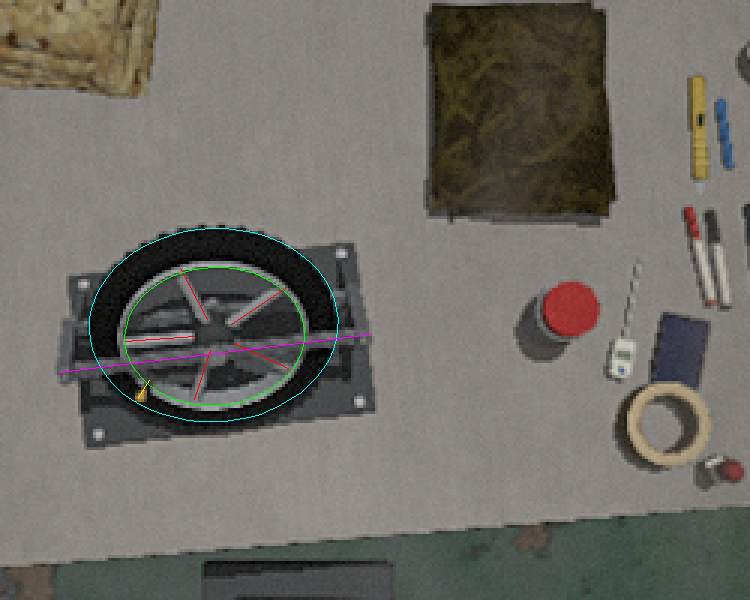

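View pics/side_fit.png

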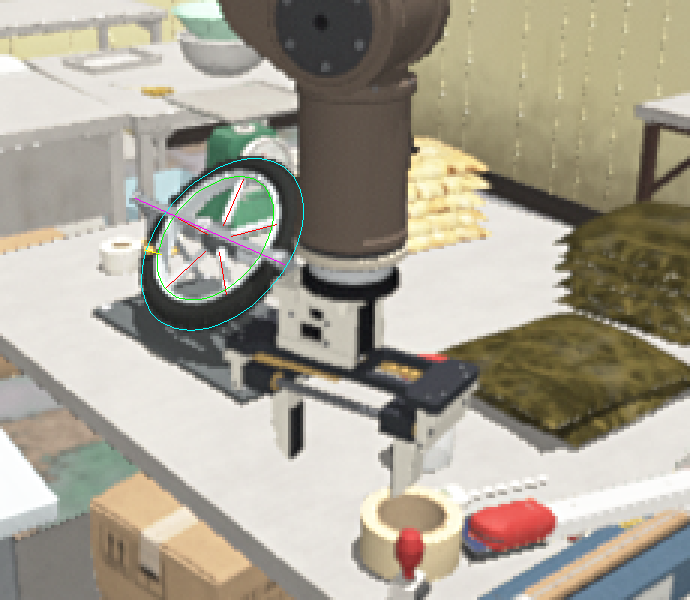

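```bash
cat >> h.py <<'E'
def goal(p,u,y,h):
    pos=toW(p,AX+u*U+y*Y+h*N)[0]
    Rz=R.from_euler('z',p[2]).as_matrix()
    M=Rz@np.stack([-Y,-U,-N],1)
    return pos,R.from_matrix(M)
def delta(p,u,y,h,dz=0):
    from cell import arm
    s=arm.observe(); pos,M=goal(p,u,y,h); pos=pos+[0,0,dz]
    T=R.from_rotvec(s['ee_rot'])
    print('target',pos.round(3),'dp',T.inv().apply(pos-s['position']).round(4),'rot',(T.inv()*M).as_rotvec().round(3), 'sz',s['position'].round(3))
def here(p):
    from cell import arm
    s=arm.observe(); Rz=R.from_euler('z',p[2]).as_matrix()
    q=Rz.T@(s['position']-[p[0],p[1],0])-AX
    T=R.from_rotvec(s['ee_rot']); e=(goal(p,0,0,0)[1].inv()*T).as_rotvec()
    print('t',round(s['clock'],2),'u,y,h mm',(1e3*np.array([q@U,q@Y,q@N])).round(1),'roterr',e.round(3),'F',s['force'].round(1),'j',s['joints'].round(2),'w',round(s['width'],2))
E
python3 - <<'E'
from h import *
p=np.load('p.npy')
here(p); delta(p,.042,.05,.20); delta(p,.042,.053,.12)
E
```

```text
t 0.1 u,y,h mm [-203.1 -640.8  310.6] roterr [-0.781 -0.107 -0.254] F [0.3 0.3 0.2] j [ 1.07  0.44  0.02  1.57 -0.01  1.13 -0.08] w 1.0
target [0.402 0.141 0.321] dp [-0.5995 -0.4257 -0.0943] rot [0.781 0.107 0.254] sz [ 0.241 -0.576  0.226]
target [0.458 0.151 0.265] dp [-0.5873 -0.481  -0.0378] rot [0.781 0.107 0.254] sz [ 0.241 -0.576  0.226]
```

```bash
python3 -m pendant '[{"dp":[0,0,-0.06],"rotation":[0,0,0],"fingers":1},{"dp":[-0.05,-0.035,-0.094],"rotation":[0.05,0.01,0.02],"fingers":1},{"dp":[-0.1,-0.07,-0.094],"rotation":[0.1,0.02,0.04],"fingers":1},{"dp":[-0.15,-0.105,-0.094],"rotation":[0.2,0.03,0.06],"fingers":1},{"dp":[-0.2,-0.14,-0.094],"rotation":[0.25,0.04,0.08],"fingers":1},{"dp":[-0.25,-0.175,-0.094],"rotation":[0.3,0.05,0.1],"fingers":1},{"dp":[-0.3,-0.21,-0.094],"rotation":[0.4,0.06,0.13],"fingers":1},{"dp":[-0.35,-0.25,-0.094],"rotation":[0.45,0.07,0.15],"fingers":1},{"dp":[-0.4,-0.28,-0.094],"rotation":[0.5,0.08,0.18],"fingers":1},{"dp":[-0.45,-0.32,-0.094],"rotation":[0.6,0.09,0.2],"fingers":1},{"dp":[-0.5,-0.355,-0.094],"rotation":[0.65,0.1,0.22],"fingers":1},{"dp":[-0.55,-0.39,-0.094],"rotation":[0.7,0.1,0.24],"fingers":1},{"dp":[-0.6,-0.426,-0.094],"rotation":[0.781,0.107,0.254],"fingers":1},{"dp":[-0.6,-0.426,-0.094],"rotation":[0.781,0.107,0.254],"fingers":1},{"dp":[-0.6,-0.426,-0.094],"rotation":[0.781,0.107,0.254],"fingers":1},{"dp":[-0.6,-0.426,-0.094],"rotation":[0.781,0.107,0.254],"fingers":1}]'
python3 - <<'E'
from h import *
from cell import arm
p=np.load('p.npy')
here(p)
for n in('side','wrist','top'): cv2.imwrite(f'pics/{n}1.png',arm.get_image(n))
E
```

```text
clock: 2.1
position: [0.4009, 0.1444, 0.3198]
ee_rot: [-1.856, 1.626, -0.673]
force: [0.8, 0.4, 1.0]
width: 0.006
t 2.1 u,y,h mm [ 40.3  53.3 199.8] roterr [-0.001 -0.003 -0.002] F [0.8 0.4 1. ] j [ 0.31 -0.43 -0.76  2.41 -0.08  0.3  -1.88] w 0.01
```

View pics/wrist1.png

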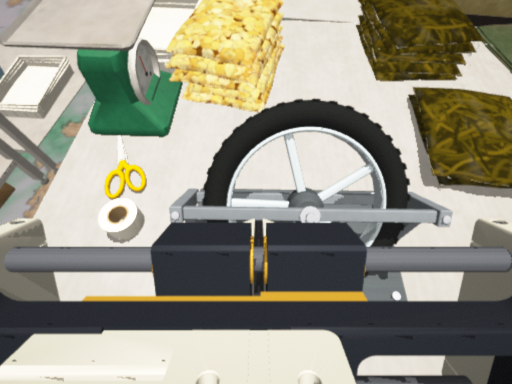

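View pics/side1.png

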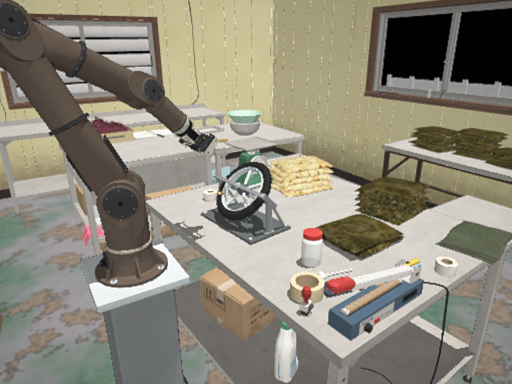

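```bash
cat >> h.py <<'E'
def overlay(p,c,im,out,box,f=3,extra=()):
    im=cv2.resize(im,None,fx=f,fy=f,interpolation=3)
    def ln(P,col):
        q=(proj(c,toW(p,P))*f+1); cv2.polylines(im,[q.astype(np.int32)],False,col,1)
    for k in(36,108,180,252,324): ln([onwheel(p[3]+np.radians(k),r,.005) for r in(.024,.101)],(0,0,255))
    t=np.linspace(0,6.29,60)
    ln([onwheel(a,.101,.014) for a in t],(0,255,0)); ln([onwheel(a,.141,.0) for a in t],(255,255,0))
    ln([AX+.037*N+y*Y for y in(-.174,.174)],(255,0,255))
    ln([onwheel(p[3],.1,.007),onwheel(p[3],.117,.024)],(0,255,255))
    x0,x1,y0,y1=[f*b for b in box]; cv2.imwrite(out,im[y0:y1,x0:x1])
E
python3 - <<'E'
from h import *
from cell import arm
p=np.load('p.npy')
overlay(p,arm.camera_params('wrist'),cv2.imread('pics/wrist1.png'),'pics/w1o.png',(160,420,90,270))
overlay(p,arm.camera_params('side'),cv2.imread('pics/side1.png'),'pics/s1o.png',(190,310,140,250),5)
E
```

```text
(no output)
```

View pics/w1o.png

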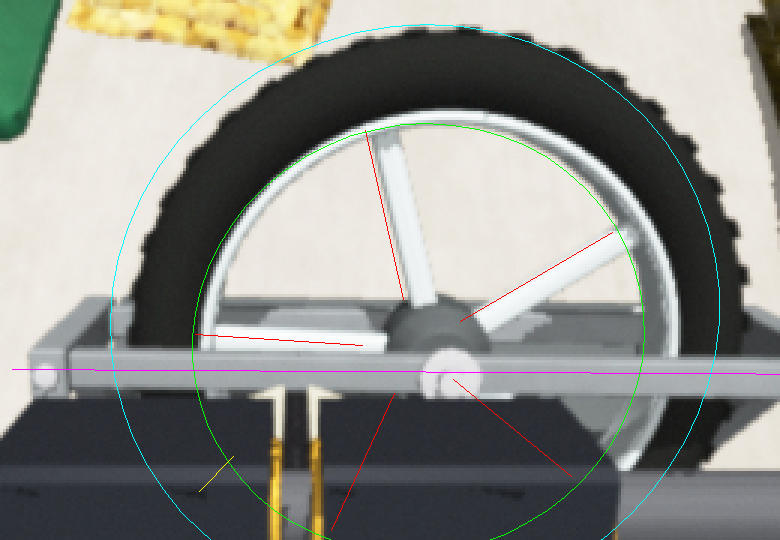

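View pics/s1o.png

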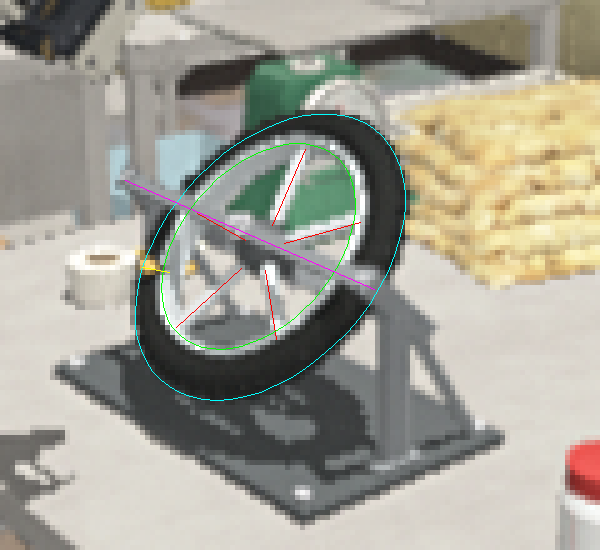

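```bash
python3 - <<'E'
import cv2
def c(n,box,f,o):
    x0,x1,y0,y1=box
    cv2.imwrite(o,cv2.resize(cv2.imread(n)[y0:y1,x0:x1],None,fx=f,fy=f,interpolation=cv2.INTER_CUBIC))
c('pics/wrist1.png',(330,460,140,260),6,'pics/a.png')
c('pics/side1.png',(195,295,150,250),6,'pics/b.png')
c('pics/top0.png',(165,280,140,235),7,'pics/c.png')
E
```

```text
(no output)
```

View pics/a.png

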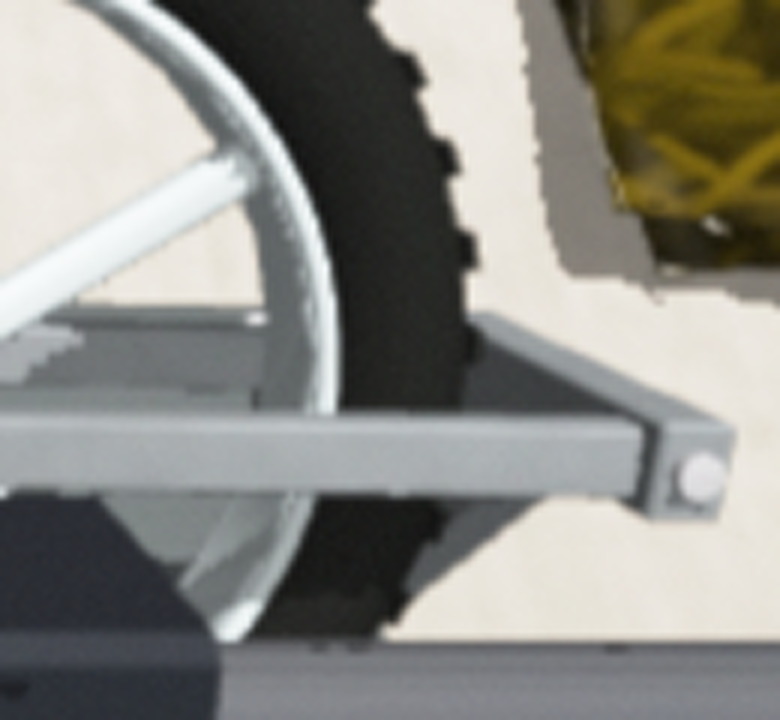

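View pics/b.png

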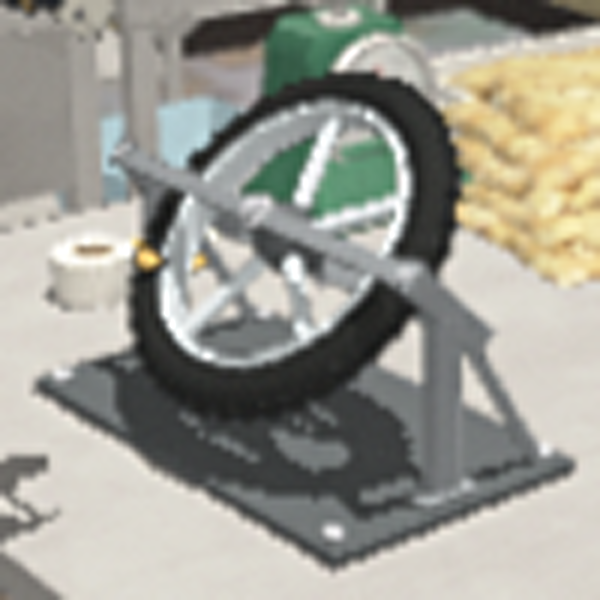

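View pics/c.png

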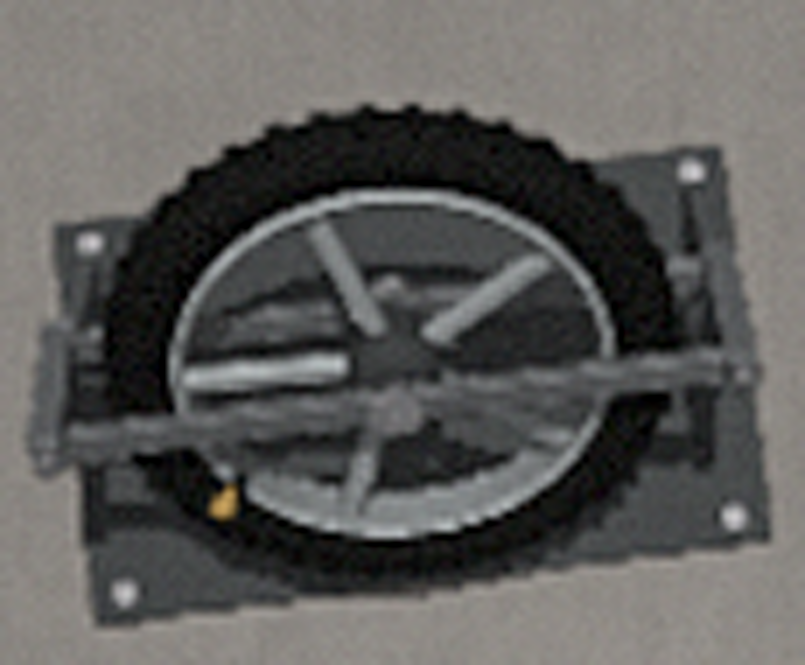

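```bash
cat > fit2.py <<'E'
from h import *
from cell import arm
C={n:arm.camera_params(n) for n in('top','side','wrist')}
k=np.radians
def pts(p):
    c=lambda a,b:np.array([a,b,.012]); nut=AX+.047*N; so=lambda d:onwheel(p[3]+k(d),.099,.005); v=onwheel(p[3],.116,.023)
    return {'top':[c(.11,.185),c(.11,-.185),c(-.11,-.185),c(-.11,.185),nut,v,so(252),so(180),so(324)],
     'side':[c(-.11,.185),c(-.11,-.185),c(.11,-.185),nut,so(252),so(180)],
     'wrist':[nut,so(252),so(180)]}
T=lambda L,x0,y0,f:np.array([(x0+(u+.5)/f-.5,y0+(v+.5)/f-.5) for u,v in L])
O={'top':T([(55,222),(720,147),(772,540),(98,627),(398,412),(225,500),(318,228),(545,262),(185,380)],165,140,7),
 'side':T([(37,380),(335,555),(572,460),(257,208),(335,128),(402,205)],195,150,6),
 'wrist':T([(450,375),(388,142),(618,240)],160,90,3)}
def f(x,use=('top','side','wrist')):
    p=x[:4];P=pts(p);r=[]
    for i,n in enumerate(('top','side','wrist')):
        if n in use: r.append((proj(C[n],toW(p,P[n])+x[4+3*i:7+3*i])-O[n]).ravel()/1.)
    r.append(x[4:]/.003)
    return np.concatenate(r)
for use in(('top',),('side',),('wrist',),('top','side','wrist')):
    s=least_squares(f,np.r_[np.load('p.npy'),np.zeros(9)],args=(use,),loss='soft_l1'); print(use,s.x[:4].round(4),(1e3*s.x[4:]).round(1)); print(s.fun.round(1))
np.save('p2.npy',s.x[:4])
E
python3 fit2.py
```

```text
('top',) [0.5189 0.1077 0.1296 2.1431] [-0.  -0.  -1.2  0.   0.   0.   0.   0.   0. ]
[-0.4  0.3  0.5 -0.3  0.4  0.3 -0.7 -0.1 -0.   1.2 -1.1  1.1 -0.6 -2.3
  1.4 -0.8  0.8 -0.  -0.  -0.  -0.4  0.   0.   0.   0.   0.   0. ]
('side',) [0.5237 0.1106 0.1267 2.17  ] [-0.   0.   0.  -0.  -0.  -1.3  0.   0.   0. ]
[-0.3 -0.4 -0.1  0.3  1.   0.  -0.7  0.2  0.1 -1.   0.2 -0.1 -0.   0.
  0.  -0.  -0.  -0.4  0.   0.   0. ]
('wrist',) [0.522  0.0999 0.2165 2.0492] [ 0.  -0.   0.  -0.  -0.   0.   0.  -0.  -3.7]
[ 0.   1.6 -0.1 -1.8  0.  -0.2  0.  -0.   0.  -0.  -0.   0.   0.  -0.
 -1.2]
('top', 'side', 'wrist') [0.5207 0.1051 0.131  2.1342] [-1.6  2.2 -1.2 -0.   1.1  0.7  1.6 -7.3 -5. ]
[-0.3  0.3  0.5 -0.5  0.5  0.1 -0.5 -0.1  0.1  1.1 -1.2  0.9 -0.3 -2.4
  1.6 -0.7  0.9 -0.3 -0.6 -0.2  0.   0.5  1.1  0.1 -0.8  0.2  0.6 -1.1
  0.1  0.6 -0.8  2.1 -0.8 -0.7  1.8 -0.5 -0.5  0.7 -0.4 -0.   0.4  0.2
  0.5 -2.4 -1.7]
```

```bash
python3 - <<'E'
from h import *
from cell import arm
s=arm.observe();c=arm.camera_params('wrist');T=R.from_rotvec(s['ee_rot'])
print(proj(c,s['position']+T.apply([[0,0,0],[0,0,-.02],[0,0,-.06],[.0095,0,0],[0,.0095,0],[0,-.0095,0]])))
Rc=cv2.Rodrigues(c['rvec'])[0]; print('cam in tool',T.inv().apply((-Rc.T@c['tvec'])-s['position']), 'axes',(T.inv().as_matrix()@Rc.T).round(3))
x0,x1,y0,y1=220,300,190,270
cv2.imwrite('pics/d.png',cv2.resize(cv2.imread('pics/wrist1.png')[y0:y1,x0:x1],None,fx=8,fy=8,interpolation=2))
E
```

```text
[[259.36176643 235.81233825]
 [259.47517634 250.50895258]
 [259.81788286 294.91976149]
 [274.26079221 235.80780003]
 [259.35559486 249.37066509]
 [259.3681202  221.85375374]]
cam in tool [-0.00053713 -0.07118929 -0.15809509] axes [[ 1.    -0.    -0.001]
 [ 0.001  0.965  0.262]
 [ 0.001 -0.262  0.965]]
```

View pics/d.png

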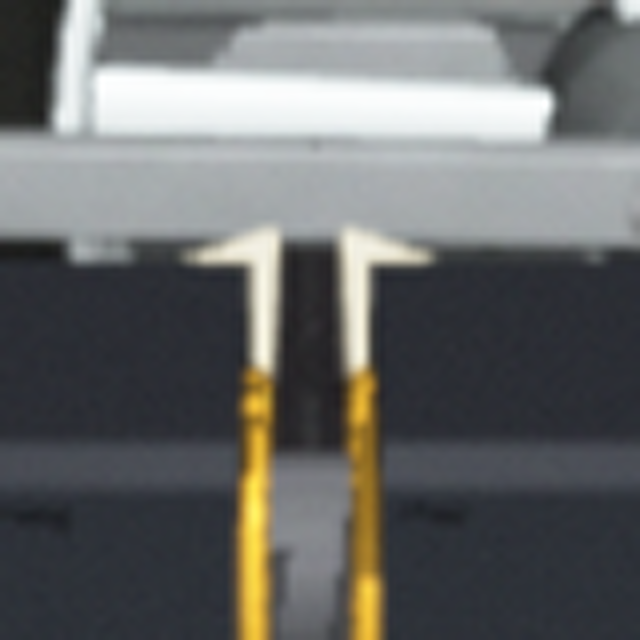

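```bash
python3 - <<'E'
from h import *
from cell import arm
p=np.load('p.npy'); here(p)
c=arm.camera_params('wrist'); im=arm.get_image('wrist'); cv2.imwrite('pics/wrist2.png',im)
here(p)
overlay(p,c,im,'pics/w2o.png',(160,420,90,270))
E
```

```text
t 2.25 u,y,h mm [ 42.3  53.8 199.7] roterr [ 0.001 -0.002 -0.006] F [ 0.4 -0.9 -0.1] j [ 0.32 -0.43 -0.76  2.4  -0.08  0.31 -1.88] w 0.01
t 2.3 u,y,h mm [ 41.6  50.9 199.6] roterr [-0.     0.001 -0.002] F [ 0.5 -0.4 -0.5] j [ 0.32 -0.43 -0.75  2.41 -0.08  0.31 -1.88] w 0.0
```

View pics/w2o.png

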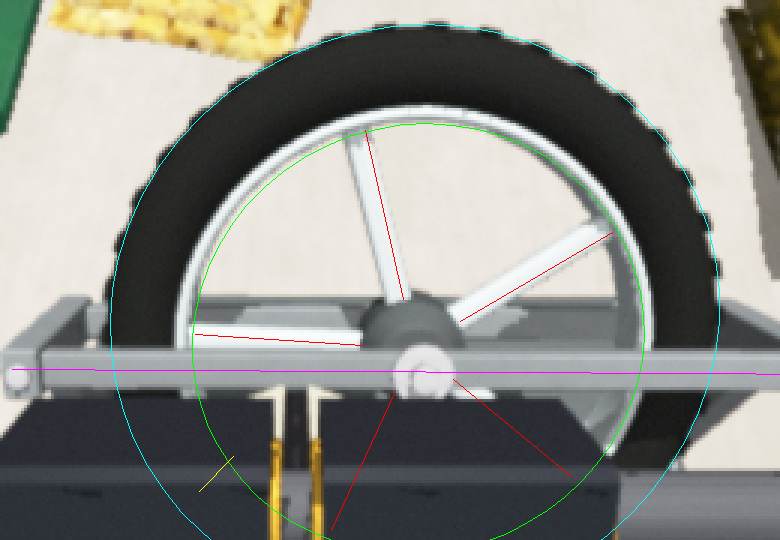

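```bash
sed -i 's/\[(450,375),(388,142),(618,240)\]/[(424,372),(356,140),(600,228)]/' fit2.py; python3 fit2.py; python3 - <<'E'
from h import *
p=np.load('p2.npy'); here(p); delta(p,.042,.053,.12); delta(p,.042,.053,.06); delta(p,.042,.053,-.006)
E
```

```text
('top',) [0.5189 0.1077 0.1296 2.1431] [-0.  -0.  -1.2  0.   0.   0.   0.   0.   0. ]
[-0.4  0.3  0.5 -0.3  0.4  0.3 -0.7 -0.1 -0.   1.2 -1.1  1.1 -0.6 -2.3
  1.4 -0.8  0.8 -0.  -0.  -0.  -0.4  0.   0.   0.   0.   0.   0. ]
('side',) [0.5237 0.1106 0.1267 2.17  ] [-0.   0.   0.  -0.  -0.  -1.3  0.   0.   0. ]
[-0.3 -0.4 -0.1  0.3  1.   0.  -0.7  0.2  0.1 -1.   0.2 -0.1 -0.   0.
  0.  -0.  -0.  -0.4  0.   0.   0. ]
('wrist',) [0.5218 0.1043 0.1126 2.1788] [ 0.   0.  -0.   0.   0.   0.   0.   0.  -3.5]
[-0.   1.5 -0.1 -1.3  0.1 -0.3  0.   0.  -0.   0.   0.   0.   0.   0.
 -1.2]
('top', 'side', 'wrist') [0.5205 0.1065 0.1288 2.1591] [-1.1  0.9 -1.3  0.6  0.4  0.2  0.5 -1.4 -2. ]
[-0.3  0.1  0.6 -0.4  0.4  0.2 -0.6 -0.3  0.   1.  -0.7  1.2 -0.9 -2.3
  1.2 -1.2  0.9  0.2 -0.5 -0.2 -0.1  0.5  1.   0.1 -0.8  0.3  0.2 -1.
  0.1  0.2 -0.1  1.5 -0.  -1.8 -0.1 -0.1 -0.4  0.3 -0.4  0.2  0.1  0.1
  0.2 -0.5 -0.7]
t 2.3 u,y,h mm [ 40.9  50.6 200.3] roterr [-0.     0.001 -0.002] F [ 0.5 -0.4 -0.5] j [ 0.32 -0.43 -0.75  2.41 -0.08  0.31 -1.88] w 0.0
target [0.459 0.152 0.265] dp [-0.0025 -0.0011  0.0803] rot [ 0.    -0.001  0.002] sz [0.402 0.142 0.321]
target [0.501 0.157 0.222] dp [-0.0025 -0.0011  0.1403] rot [ 0.    -0.001  0.002] sz [0.402 0.142 0.321]
target [0.547 0.163 0.175] dp [-0.0026 -0.0011  0.2063] rot [ 0.    -0.001  0.002] sz [0.402 0.142 0.321]
```

```bash
python3 -m pendant '[{"dp":[-0.0025,-0.001,0.03],"rotation":[0,0,0],"fingers":1},{"dp":[-0.0025,-0.001,0.06],"rotation":[0,0,0],"fingers":1},{"dp":[-0.0025,-0.001,0.09],"rotation":[0,0,0],"fingers":1},{"dp":[-0.0025,-0.001,0.12],"rotation":[0,0,0],"fingers":1},{"dp":[-0.0025,-0.001,0.14],"rotation":[0,0,0],"fingers":1},{"dp":[-0.0025,-0.001,0.14],"rotation":[0,0,0],"fingers":1},{"dp":[-0.0025,-0.001,0.14],"rotation":[0,0,0],"fingers":1},{"dp":[-0.0025,-0.001,0.14],"rotation":[0,0,0],"fingers":1}]'
python3 - <<'E'
from h import *
from cell import arm
p=np.load('p2.npy'); here(p)
c=arm.camera_params('wrist'); im=arm.get_image('wrist'); cv2.imwrite('pics/wrist3.png',im);cv2.imwrite('pics/side3.png',arm.get_image('side')[110:270,170:330])
here(p)
overlay(p,c,im,'pics/w3o.png',(130,390,40,240))
E
```

```text
clock: 3.3
position: [0.4799, 0.1425, 0.2631]
ee_rot: [-1.875, 1.639, -0.641]
force: [-0.6, -0.1, 0.9]
width: 0.004
t 3.3 u,y,h mm [ 54.7  40.9 105.2] roterr [-0.029 -0.013  0.   ] F [-0.6 -0.1  0.9] j [ 0.85 -0.13 -1.27  2.38  0.88  0.12 -2.74] w 0.0
t 3.4 u,y,h mm [ 55.   41.1 105.1] roterr [-0.028 -0.013 -0.002] F [-1.2  0.   0.1] j [ 0.85 -0.13 -1.27  2.38  0.88  0.12 -2.74] w 0.01
```

View pics/w3o.png

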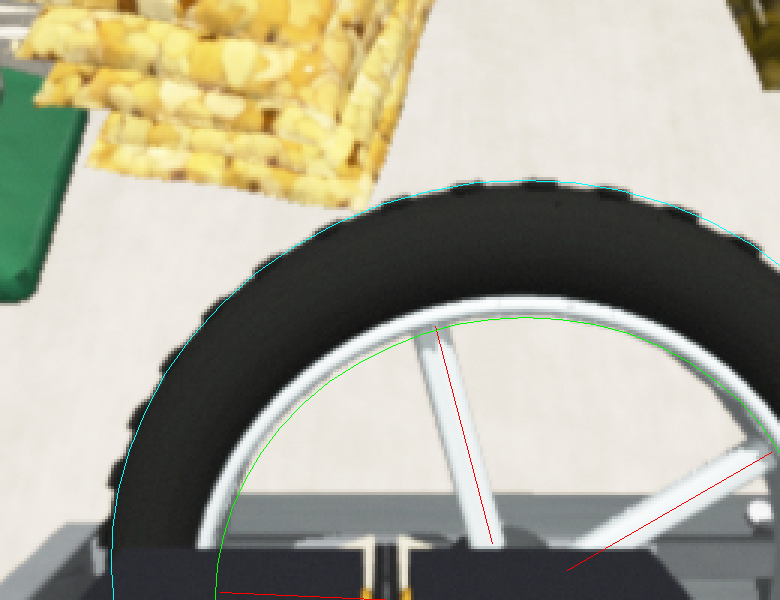

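```bash
cat > kin.py <<'E'
from h import *
import itertools, json, os
D=json.load(open('data.json')) if os.path.exists('data.json') else []
def add():
    from cell import arm
    s=arm.observe(); D.append([list(map(float,s[k])) for k in('joints','position','ee_rot')]); json.dump(D,open('data.json','w'))
def fk(q,x,sg):
    # x: d1,a1,L1,a2,L2,a3,L3, j7off
    d1,a1,L1,a2,L2,a3,L3,o7=x
    def rz(a): return R.from_euler('z',a)
    def ry(a): return R.from_euler('y',a)
    r=rz(sg[0]*q[0]); p=np.array([0,0,d1])+r.apply([a1,0,0])
    r=r*ry(q[1])*rz(sg[1]*q[2]); p=p+r.apply([a2,0,L1])
    r=r*ry(q[3])*rz(sg[2]*q[4]); p=p+r.apply([-a2,0,L2])
    r=r*ry(q[5]); p=p+r.apply([a3,0,0])
    r=r*rz(sg[3]*q[6]+o7); p=p+r.apply([0,0,L3])
    return p,r
def res(x,sg):
    o=[]
    for q,p,e in D:
        P,r=fk(q,x,sg); o+=[(P-p)/.003, (R.from_rotvec(e).inv()*r).as_rotvec()/.01]
    return np.concatenate(o)
def fit():
    best=None
    for sg in itertools.product((-1,1),repeat=4):
        for o7 in (0,1.57,3.14,-1.57):
            s=least_squares(res,[.3,0,.4,0,.4,0,.25,o7],args=(sg,))
            if best is None or s.cost<best[0]: best=(s.cost,s.x,sg)
    return best
E
cat > /tmp/x.py <<'E'
import sys; sys.path.insert(0,'.')
from kin import *
if not D:
    D.append([[1.07138628,0.43518553,0.02494385,1.57410127,-0.01162322,1.13395947,-0.07512117],[0.24132607,-0.57598696,0.22596626],[-2.61503343,1.73968557,.00205848]])
add()
b=fit(); print(b[0],b[1].round(3),b[2]); print(res(b[1],b[2]).round(1).reshape(-1,6))
E
python3 /tmp/x.py
```

```text
3.748369235287329e-13 [ 4.919 -5.052  7.959 -6.019 10.263 -1.046  4.639  3.142] (-1, -1, -1, -1)
[[ 0. -0.  0. -0.  0.  0.]
 [ 0. -0. -0. -0. -0. -0.]]
```

```bash
cat > /tmp/y.py <<'E'
import sys; sys.path.insert(0,'.')
from kin import *
if len(D)==2:
    D.append([[0.31,-0.43,-0.76,2.41,-0.08,0.3,-1.88],[.4009,.1444,.3198],[-1.856,1.626,-.673]]); json.dump(D,open('data.json','w'))
sg=(-1,)*4; x0=np.array([.3,0,.4,0,.4,0,.25,np.pi])
f=lambda x:np.r_[res(x,sg),(x-x0)/[1,.1,1,.1,1,.1,1,1]]
s=least_squares(f,x0); print(s.x.round(4)); print(s.fun.round(1)); np.save('kin.npy',s.x)
E
python3 /tmp/y.py
```

```text
[ 0.2781  0.0438  0.511  -0.0214  0.396  -0.0323  0.3362  3.1446]
[15.8  8.7  0.2 -0.   0.   0.3 -2.6 -2.1  1.5 -0.  -0.   0.3  2.2  6.
 -1.8  0.3 -0.3 -0.6 -0.   0.4  0.1 -0.2 -0.  -0.3  0.1  0. ]
```

```bash
A='import sys; sys.path.insert(0,".")
from kin import *
add(); here(np.load("p2.npy"))'
python3 -m pendant '[{"dp":[0,0,-0.05],"rotation":[0,0,0],"fingers":1},{"dp":[0,0,-0.08],"rotation":[-0.1,0,0],"fingers":1},{"dp":[0,0,-0.08],"rotation":[-0.1,0,0],"fingers":1}]' >/dev/null; python3 -c "$A"
python3 -m pendant '[{"dp":[0,-0.03,-0.04],"rotation":[-0.15,0,0],"fingers":1},{"dp":[0,-0.05,-0.04],"rotation":[-0.3,0,0],"fingers":1},{"dp":[0,-0.05,-0.04],"rotation":[-0.3,0,0],"fingers":1}]' >/dev/null; python3 -c "$A"
python3 -m pendant '[{"dp":[0.1,0.0,-0.02],"rotation":[-0.1,0,0.1],"fingers":1},{"dp":[0.1,0,-0.03],"rotation":[-0.1,0,0.2],"fingers":1},{"dp":[0.1,0,-0.03],"rotation":[-0.1,0,0.2],"fingers":1}]' >/dev/null; python3 -c "$A"
```

```text
t 3.77 u,y,h mm [ 66.9  25.5 147.1] roterr [-0.042  0.048 -0.016] F [0.6 0.4 0.4] j [ 0.26 -0.21 -0.76  2.35  0.57  0.32 -2.47] w 0.01
t 4.15 u,y,h mm [121.8  31.1 186.5] roterr [-0.341  0.044 -0.008] F [-0.5  0.1 -0.1] j [-0.08 -0.12 -0.41  1.97  0.19  0.88 -2.03] w 0.01
t 4.53 u,y,h mm [134.7 -69.8 220. ] roterr [-0.433  0.08   0.199] F [ 0.2  1.3 -0.4] j [ 0.03 -0.13 -0.22  1.88  0.03  1.05 -1.86] w 0.0
```

```bash
cat > kin2.py <<'E'
from kin import *
SG=-1
X0=np.array([.3,0,0, .4,0,0, .4,0,0, 0,0, .25,np.pi])
def fk(q,x):
    d1,a1,b1,L1,a2,b2,L2,a3,b3,a4,b4,L3,o7=x
    rz=lambda a:R.from_euler('z',-a); ry=lambda a:R.from_euler('y',a)
    r=rz(q[0]); p=np.array([0,0,d1])+r.apply([a1,b1,0])
    r=r*ry(q[1])*rz(q[2]); p=p+r.apply([a2,b2,L1])
    r=r*ry(q[3])*rz(q[4]); p=p+r.apply([a3,b3,L2])
    r=r*ry(q[5]); p=p+r.apply([a4,b4,0])
    r=r*rz(q[6]-o7); p=p+r.apply([0,0,L3])
    return p,r
def res(x):
    o=[]
    for q,p,e in D:
        P,r=fk(q,x); o+=[(P-p)/.003, (R.from_rotvec(e).inv()*r).as_rotvec()/.01]
    return np.concatenate(o)
def fit(pr=True):
    w=np.array([1,.1,.1]*3+[.1,.1,1,1])
    s=least_squares(lambda x:np.r_[res(x),(x-X0)/w],X0); return s
E
python3 - <<'E'
from kin2 import *
s=fit(); print(s.x.round(4)); print(s.fun[:6*len(D)].reshape(-1,6).round(1)); np.save('kin.npy',s.x)
E
```

```text
[ 2.7010e-01  2.1000e-03 -3.5300e-02  5.5440e-01 -6.0000e-04 -1.6300e-02
  4.2570e-01 -1.4000e-03 -1.0000e-03 -7.0000e-04 -1.0000e-03  3.6740e-01
  3.1431e+00]
[[-0.1  0.1  0.2 -0.   0.   0.1]
 [-0.1 -0.1  0.  -0.  -0.   0.1]
 [-0.1  0.2 -0.1  0.3 -0.3 -0.7]
 [ 0.1  0.2  0.   0.  -0.   0.1]
 [ 0.1 -0.  -0.   0.  -0.   0.1]
 [ 0.1 -0.1 -0.1 -0.  -0.   0.1]]
```

```bash
cat > ik.py <<'E'
from kin2 import *
X=np.load('kin.npy'); P=np.load('p2.npy')
LO=np.array([-2.62,-.44,-1.27,.08,-1.32,.12,-2.74]);HI=np.array([2.62,2.09,1.32,2.57,4.46,2,2.74])
def tgt(u,y,h,t,yaw=0):
    pos,M=goal(P,u,y,h); return pos,M*R.from_euler('x',-t)*R.from_euler('z',yaw)  # t: more vertical
def ik(pos,M,q0):
    mid=(LO+HI)/2; half=(HI-LO)/2
    def f(q):
        p,r=fk(q,X); m=np.minimum(q-LO,HI-q)
        return np.r_[(p-pos)/.001,(M.inv()*r).as_rotvec()/.003,np.maximum(0,.25-m)*3]
    s=least_squares(f,np.clip(q0,LO+.01,HI-.01),bounds=(LO,HI)); m=np.minimum(s.x-LO,HI-s.x)
    return s.x,np.abs(s.fun[:6]).max(),m.min(),m.argmin()+1
E
python3 - <<'E'
from ik import *
q0=np.array(D[-1][0])
for t in (0,.2,.35,.5,.65):
  for yaw in(-.4,0,.4,.8):
    o=[]
    for (u,y,h) in((.042,.053,.05),(.042,.053,-.006),(.06,.0,-.006),(.05,-.04,-.006)):
        q,e,m,j=ik(*tgt(u,y,h,t,yaw),q0); o.append(f'{m:.2f}(j{j},e{e:.1f})')
    print(t,yaw,*o)
E
```

```text
0 -0.4 0.00(j7,e25.6) 0.00(j6,e39.0) 0.00(j7,e32.5) 0.00(j7,e26.7)
0 0 0.00(j7,e39.6) 0.00(j6,e45.1) 0.00(j6,e41.3) 0.00(j6,e43.5)
0 0.4 0.00(j6,e41.9) 0.00(j6,e40.9) 0.00(j6,e41.5) 0.00(j6,e46.6)
0 0.8 0.00(j6,e43.7) 0.00(j6,e45.7) 0.00(j6,e38.6) 0.00(j6,e37.8)
0.2 -0.4 0.25(j6,e0.0) 0.12(j6,e0.0) 0.25(j6,e0.0) 0.25(j6,e0.0)
0.2 0 0.15(j7,e0.0) 0.00(j6,e0.0) 0.06(j6,e0.0) 0.04(j6,e0.0)
0.2 0.4 0.00(j3,e3.4) 0.00(j6,e1.4) 0.01(j6,e0.0) 0.00(j6,e0.1)
0.2 0.8 0.00(j7,e8.1) 0.00(j6,e3.3) 0.10(j6,e0.0) 0.00(j6,e2.3)
0.35 -0.4 0.38(j6,e0.0) 0.30(j6,e0.0) 0.30(j6,e0.0) 0.26(j6,e0.0)
0.35 0 0.38(j6,e0.0) 0.30(j6,e0.0) 0.30(j6,e0.0) 0.26(j6,e0.0)
0.35 0.4 0.25(j7,e0.0) 0.24(j6,e0.0) 0.25(j7,e0.0) 0.25(j7,e0.0)
0.35 0.8 0.10(j7,e0.0) 0.25(j6,e0.0) 0.25(j7,e0.0) 0.23(j6,e0.0)
0.5 -0.4 0.53(j4,e0.0) 0.49(j6,e0.0) 0.51(j6,e0.0) 0.48(j6,e0.0)
0.5 0 0.53(j4,e0.0) 0.49(j6,e0.0) 0.51(j6,e0.0) 0.48(j6,e0.0)
0.5 0.4 0.29(j7,e0.0) 0.27(j7,e0.0) 0.41(j7,e0.0) 0.41(j7,e0.0)
0.5 0.8 0.25(j7,e0.0) 0.25(j7,e0.0) 0.25(j7,e0.0) 0.25(j7,e0.0)
0.65 -0.4 0.65(j4,e0.0) 0.69(j6,e0.0) 0.72(j6,e0.0) 0.69(j6,e0.0)
0.65 0 0.66(j4,e0.0) 0.69(j6,e0.0) 0.72(j6,e0.0) 0.69(j6,e0.0)
0.65 0.4 0.39(j7,e0.0) 0.38(j7,e0.0) 0.48(j7,e0.0) 0.54(j7,e0.0)
0.65 0.8 0.25(j7,e0.0) 0.25(j7,e0.0) 0.25(j7,e0.0) 0.30(j7,e0.0)
```

```bash
cat > dd.py <<'E'
from ik import *
def dd(W,t=.4,yaw=0):
    from cell import arm
    add(); here(P)
    s=arm.observe();T=R.from_rotvec(s['ee_rot'])
    for w in W:
        pos,M=tgt(*w,t,yaw); print(w,'dp',T.inv().apply(pos-s['position']).round(4),'rot',(T.inv()*M).as_rotvec().round(3),'z',pos[2].round(3))
E
python3 -c "
from dd import *
dd([(.11,.053,.16),(.069,.053,.06)])"
```

```text
t 4.53 u,y,h mm [134.7 -69.8 220. ] roterr [-0.433  0.08   0.199] F [ 0.2  1.3 -0.4] j [ 0.03 -0.13 -0.22  1.88  0.03  1.05 -1.86] w 0.0
(0.11, 0.053, 0.16) dp [-0.1229  0.023   0.0605] rot [ 0.034 -0.039 -0.209] z 0.341
(0.069, 0.053, 0.06) dp [-0.1277  0.0186  0.1683] rot [ 0.034 -0.039 -0.209] z 0.241
```

```bash
python3 -m pendant '[{"dp":[-0.04,0.01,0.02],"rotation":[0.01,-0.01,-0.07],"fingers":1},{"dp":[-0.08,0.02,0.04],"rotation":[0.02,-0.02,-0.14],"fingers":1},{"dp":[-0.123,0.023,0.06],"rotation":[0.034,-0.039,-0.209],"fingers":1},{"dp":[-0.125,0.021,0.1],"rotation":[0.034,-0.039,-0.209],"fingers":1},{"dp":[-0.127,0.019,0.14],"rotation":[0.034,-0.039,-0.209],"fingers":1},{"dp":[-0.1277,0.0186,0.168],"rotation":[0.034,-0.039,-0.209],"fingers":1},{"dp":[-0.1277,0.0186,0.168],"rotation":[0.034,-0.039,-0.209],"fingers":1},{"dp":[-0.1277,0.0186,0.168],"rotation":[0.034,-0.039,-0.209],"fingers":1}]'
python3 - <<'E'
from dd import *
from cell import arm
c=arm.camera_params('wrist'); im=arm.get_image('wrist'); cv2.imwrite('pics/wrist4.png',im)
dd([(.043,.053,-.005)])
overlay(P,c,im,'pics/w4o.png',(130,390,40,240))
E
```

```text
clock: 5.52
position: [0.5196, 0.161, 0.2425]
ee_rot: [-2.125, 1.866, -0.364]
force: [1.7, 1.1, 1.0]
width: 0.002
t 5.58 u,y,h mm [70.2 53.9 61.2] roterr [-0.399 -0.001 -0.   ] F [ 0.6 -0.8  0.4] j [-0.11  0.12 -0.41  2.05  0.32  0.64 -2.18] w 0.0
(0.043, 0.053, -0.005) dp [ 0.001  -0.0006  0.0716] rot [-0.001  0.001  0.   ] z 0.177
```

View pics/w4o.png

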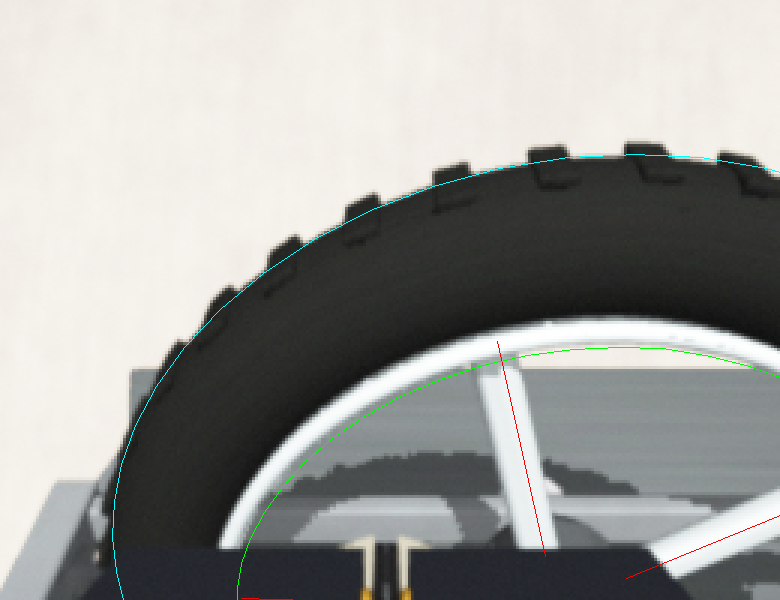

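```bash
python3 -m pendant '[{"dp":[0.001,-0.0006,0.018],"rotation":[0,0,0],"fingers":1},{"dp":[0.001,-0.0006,0.036],"rotation":[0,0,0],"fingers":1},{"dp":[0.001,-0.0006,0.054],"rotation":[0,0,0],"fingers":1},{"dp":[0.001,-0.0006,0.072],"rotation":[0,0,0],"fingers":1},{"dp":[0.001,-0.0006,0.072],"rotation":[0,0,0],"fingers":1},{"dp":[0.001,-0.0006,0.072],"rotation":[0,0,0],"fingers":1}]'
python3 - <<'E'
from dd import *
from cell import arm
c=arm.camera_params('wrist'); im=arm.get_image('wrist'); cv2.imwrite('pics/wrist5.png',im)
W=[]
for f in np.linspace(.4,-.95,10):
    a,b=.012,.010; n=np.array([-np.sin(f),np.cos(f)]); e=np.array([np.cos(f),np.sin(f)])
    d=6+1e3*(a*abs(np.cos(f))+b*abs(np.sin(f))); q=58*e+d*n; W.append((round(q[0]/1e3,4),round(q[1]/1e3,4),-.005))
dd(W)
overlay(P,c,im,'pics/w5o.png',(130,390,20,220))
s=cv2.resize(arm.get_image('side')[130:270,180:330],None,fx=4,fy=4); cv2.imwrite('pics/s5.png',s)
E
```

```text
clock: 6.32
position: [0.5476, 0.1637, 0.1769]
ee_rot: [-2.124, 1.866, -0.365]
force: [0.6, 0.2, 0.5]
width: 0.004
t 6.38 u,y,h mm [43.5 53.2 -5. ] roterr [-0.398 -0.001 -0.   ] F [0.5 1.  0.5] j [-0.16  0.25 -0.36  2.09  0.47  0.5  -2.32] w 0.01
(np.float64(0.0453), np.float64(0.0419), -0.005) dp [ 0.0113 -0.0017 -0.0007] rot [-0.002  0.001  0.   ] z 0.178
(np.float64(0.0512), np.float64(0.0338), -0.005) dp [ 0.0194 -0.0071 -0.003 ] rot [-0.002  0.001  0.   ] z 0.183
(np.float64(0.0558), np.float64(0.0246), -0.005) dp [ 0.0286 -0.0113 -0.0048] rot [-0.002  0.001  0.   ] z 0.186
(np.float64(0.0589), np.float64(0.0156), -0.005) dp [ 0.0376 -0.0142 -0.006 ] rot [-0.002  0.001  0.   ] z 0.188
(np.float64(0.0608), np.float64(0.0078), -0.005) dp [ 0.0454 -0.0159 -0.0068] rot [-0.002  0.001  0.   ] z 0.189
(np.float64(0.0616), np.float64(-0.0004), -0.005) dp [ 0.0536 -0.0167 -0.0071] rot [-0.002  0.001  0.   ] z 0.19
(np.float64(0.0611), np.float64(-0.0091), -0.005) dp [ 0.0623 -0.0162 -0.0069] rot [-0.002  0.001  0.   ] z 0.19
(np.float64(0.0592), np.float64(-0.0179), -0.005) dp [ 0.0711 -0.0145 -0.0062] rot [-0.002  0.001  0.   ] z 0.188
(np.float64(0.0559), np.float64(-0.0266), -0.005) dp [ 0.0798 -0.0114 -0.0049] rot [-0.002  0.001  0.   ] z 0.186
(np.float64(0.0509), np.float64(-0.0349), -0.005) dp [ 0.0881 -0.0068 -0.003 ] rot [-0.002  0.001  0.   ] z 0.182
```

View pics/w5o.png

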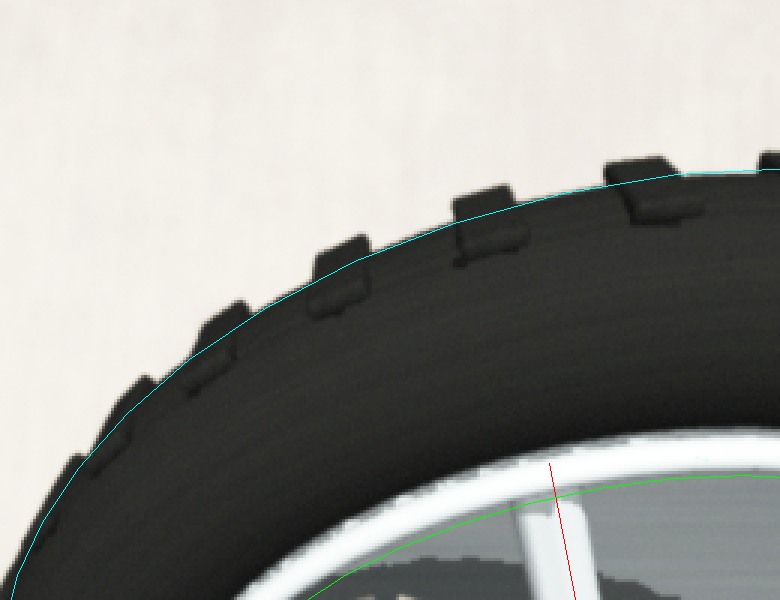

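View pics/s5.png

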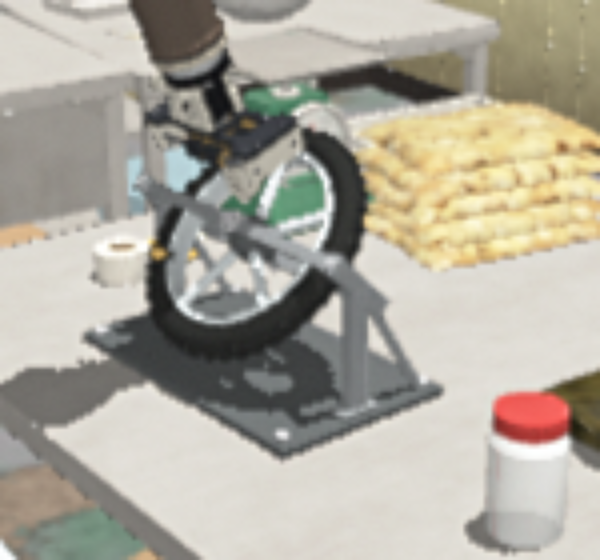

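```bash
python3 -m pendant '[{"dp":[0.008,-0.002,-0.001],"rotation":[0,0,0],"fingers":1},{"dp":[0.014,-0.004,-0.002],"rotation":[0,0,0],"fingers":1},{"dp":[0.02,-0.007,-0.003],"rotation":[0,0,0],"fingers":1},{"dp":[0.025,-0.01,-0.004],"rotation":[0,0,0],"fingers":1},{"dp":[0.03,-0.012,-0.005],"rotation":[0,0,0],"fingers":1},{"dp":[0.036,-0.014,-0.006],"rotation":[0,0,0],"fingers":1},{"dp":[0.036,-0.014,-0.006],"rotation":[0,0,0],"fingers":1}]'
python3 - <<'E'
from dd import *
from cell import arm
dd([])
im=arm.get_image('wrist'); cv2.imwrite('pics/wrist6.png',im)
s=cv2.resize(arm.get_image('side')[130:270,180:330],None,fx=4,fy=4); cv2.imwrite('pics/s6.png',s)
E
```

```text
clock: 7.3
position: [0.5629, 0.1288, 0.1881]
ee_rot: [-2.123, 1.866, -0.365]
force: [-2.1, 1.4, 0.6]
width: 0.007
t 7.3 u,y,h mm [58.7 16.7 -4.8] roterr [-0.398 -0.001  0.001] F [-2.1  1.4  0.6] j [-0.06  0.24 -0.38  2.07  0.4   0.51 -2.17] w 0.01
```

View pics/wrist6.png

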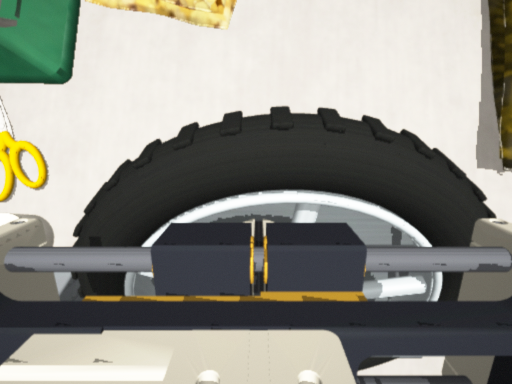

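View pics/s6.png

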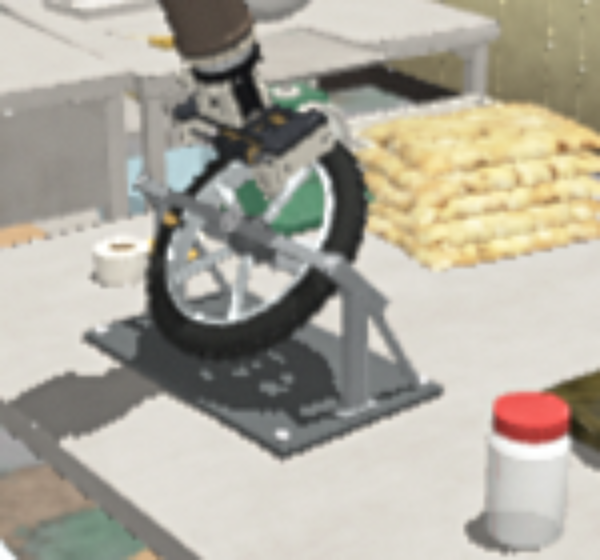

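```bash
cat >> h.py <<'E'
def thside(p,uv,c):
    t=np.linspace(-3.2,3.2,1281); q=proj(c,toW(p,[onwheel(a,.116,.023) for a in t])); d=np.hypot(*(q-uv).T); i=d.argmin(); return t[i],d[i]
E
python3 - <<'E'
from dd import *
from cell import arm
c=arm.camera_params('side')
print(thside(P,(222.5,183.7),c), thside(P,(195+146/6,150+257/6),c))
c=arm.camera_params('wrist')
for th in(1.3,1.4,1.5,1.6,1.7,1.8): print(th,proj(c,toW(P,[onwheel(th+np.radians(252),r,.005) for r in(.098,.08)])).round(0).tolist())
E
```

```text
(np.float64(1.71), np.float64(0.17117357877418538)) (np.float64(2.115), np.float64(0.5098190854672643))
1.3 [[387.0, 220.0], [362.0, 239.0]]
1.4 [[374.0, 214.0], [352.0, 234.0]]
1.5 [[359.0, 208.0], [341.0, 230.0]]
1.6 [[343.0, 203.0], [328.0, 227.0]]
1.7 [[326.0, 200.0], [315.0, 224.0]]
1.8 [[308.0, 198.0], [301.0, 223.0]]
```

```bash
python3 -m pendant '[{"dp":[0.007,-0.002,-0.001],"rotation":[0,0,0],"fingers":1},{"dp":[0.014,-0.005,-0.002],"rotation":[0,0,0],"fingers":1},{"dp":[0.02,-0.005,-0.002],"rotation":[0,0,0],"fingers":1},{"dp":[0.027,-0.004,-0.002],"rotation":[0,0,0],"fingers":1},{"dp":[0.034,-0.003,-0.001],"rotation":[0,0,0],"fingers":1},{"dp":[0.04,-0.001,-0.0005],"rotation":[0,0,0],"fingers":1},{"dp":[0.045,0.002,0.001],"rotation":[0,0,0],"fingers":1},{"dp":[0.05,0.005,0.002],"rotation":[0,0,0],"fingers":1},{"dp":[0.05,0.005,0.002],"rotation":[0,0,0],"fingers":1}]'
python3 - <<'E'
from dd import *
from cell import arm
dd([])
im=arm.get_image('wrist'); cv2.imwrite('pics/wrist7.png',im)
s=cv2.resize(arm.get_image('side')[130:270,180:330],None,fx=4,fy=4); cv2.imwrite('pics/s7.png',s)
E
```

```text
clock: 8.52
position: [0.5661, 0.079, 0.1849]
ee_rot: [-2.122, 1.865, -0.366]
force: [-1.0, 2.4, 2.5]
width: 0.008
t 8.53 u,y,h mm [ 54.2 -33.1  -4.8] roterr [-0.396 -0.001  0.   ] F [-1.   2.4  2.5] j [ 0.07  0.24 -0.39  2.09  0.34  0.47 -2.01] w 0.01
```

View pics/wrist7.png

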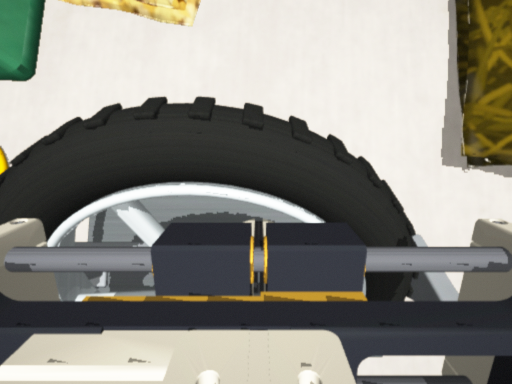

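View pics/s7.png

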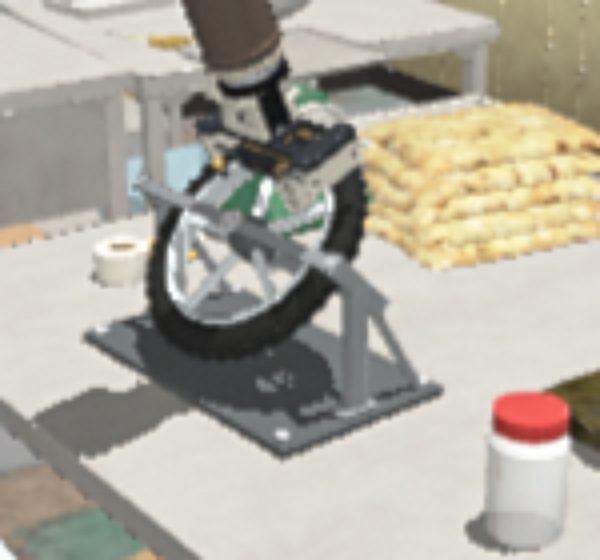

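```bash
python3 -m pendant '[{"dp":[-0.004,0,-0.005],"rotation":[0,0,0],"fingers":1},{"dp":[-0.004,0,-0.03],"rotation":[0,0,0],"fingers":1},{"dp":[-0.004,0,-0.06],"rotation":[0,0,0],"fingers":1},{"dp":[-0.02,0,-0.09],"rotation":[0,0,0],"fingers":1},{"dp":[-0.06,0,-0.1],"rotation":[0,0,0],"fingers":1},{"dp":[-0.1,0,-0.1],"rotation":[0,0,0],"fingers":1},{"dp":[-0.1,0,-0.1],"rotation":[0,0,0],"fingers":1},{"dp":[-0.1,0,-0.1],"rotation":[0,0,0],"fingers":1}]'
python3 - <<'E'
from dd import *
from cell import arm
c=arm.camera_params('wrist');im=arm.get_image('wrist')
P[3]=.95
dd([])
overlay(P,c,im,'pics/w8o.png',(130,390,40,240))
im=arm.get_image('side'); overlay(P,arm.camera_params('side'),im,'pics/s8o.png',(190,310,130,250),5)
E
```

```text
clock: 9.62
position: [0.5156, 0.1724, 0.2774]
ee_rot: [-2.123, 1.866, -0.367]
force: [-1.0, -0.9, 0.2]
width: 0.005
t 9.68 u,y,h mm [92.6 65.4 87.4] roterr [-0.397  0.001  0.001] F [ 0.  -0.2  0.3] j [-0.02  0.09 -0.53  1.99  0.3   0.73 -2.18] w 0.01
```

View pics/w8o.png

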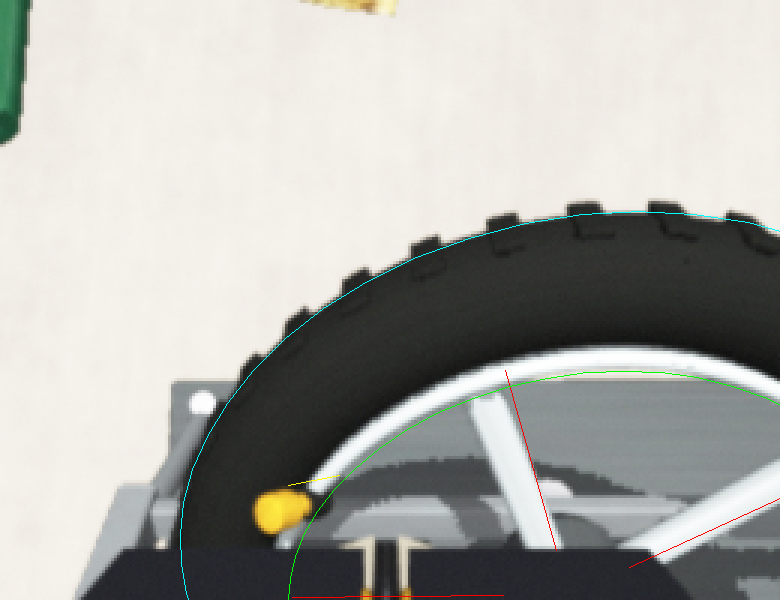

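View pics/s8o.png

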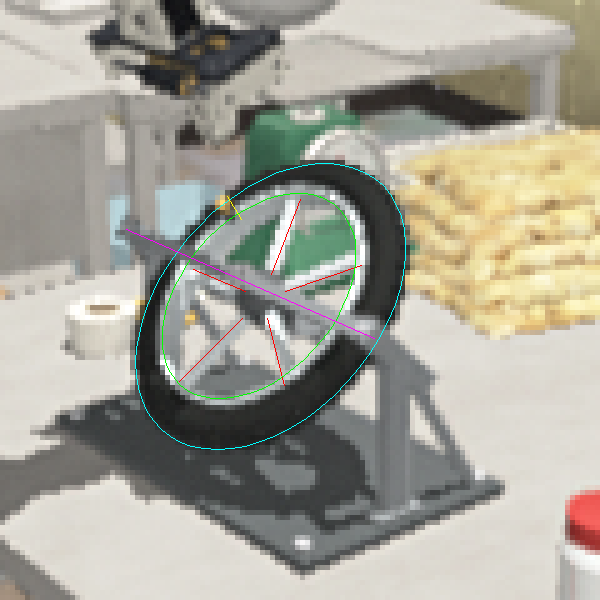

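```bash
python3 - <<'E'
from dd import *
from cell import arm
c=arm.camera_params('wrist'); print(thside(P,(220.7,210.7),c))
t=np.linspace(.8,1.3,501);q=proj(c,toW(P,[onwheel(a+np.radians(324),.099,.005) for a in t]));d=np.hypot(*(q-(292.3,173.3)).T);print(t[d.argmin()],d.min())
print(thside(P,(190+220/5,130+203/5),arm.camera_params('side')))
dd([(.034+.029,.053,.06),(.032,.053,-.005)])
E
```

```text
(np.float64(1.0549999999999997), np.float64(1.0449240494214413))
1.0190000000000001 6.383608052402285
(np.float64(1.0249999999999995), np.float64(0.17984575526156016))
t 9.72 u,y,h mm [92.6 65.2 87.4] roterr [-0.397  0.001  0.002] F [-1.1  0.1 -0. ] j [-0.02  0.09 -0.53  1.99  0.3   0.73 -2.18] w 0.01
(0.063, 0.053, 0.06) dp [0.0122 0.0167 0.0367] rot [-0.003 -0.    -0.002] z 0.237
(0.032, 0.053, -0.005) dp [0.0122 0.0202 0.1087] rot [-0.003 -0.    -0.002] z 0.169
```

```bash
python3 -m pendant '[{"dp":[0.007,0.01,0.015],"rotation":[0,0,0],"fingers":1},{"dp":[0.0122,0.0167,0.037],"rotation":[0,0,0],"fingers":1},{"dp":[0.0122,0.0175,0.055],"rotation":[0,0,0],"fingers":1},{"dp":[0.0122,0.0185,0.073],"rotation":[0,0,0],"fingers":1},{"dp":[0.0122,0.0195,0.091],"rotation":[0,0,0],"fingers":1},{"dp":[0.0122,0.02,0.108],"rotation":[0,0,0],"fingers":1},{"dp":[0.0122,0.02,0.1085],"rotation":[0,0,0],"fingers":1},{"dp":[0.0122,0.02,0.1085],"rotation":[0,0,0],"fingers":1}]'
python3 - <<'E'
from dd import *
from cell import arm
dd([(.05,.04,-.005),(.058,.025,-.005),(.062,.005,-.005),(.063,-.005,-.005),(.063,-.012,-.005)])
E
```

```text
clock: 10.72
position: [0.5399, 0.1619, 0.1697]
ee_rot: [-2.121, 1.869, -0.368]
force: [-0.5, 0.7, -0.0]
width: 0.004
t 10.72 u,y,h mm [32.6 52.4 -4.7] roterr [-0.397  0.001  0.003] F [-0.5  0.7 -0. ] j [-0.1   0.26 -0.44  2.11  0.55  0.49 -2.4 ] w 0.0
(0.05, 0.04, -0.005) dp [ 0.0124 -0.0162 -0.0065] rot [-0.003 -0.001 -0.003] z 0.182
(0.058, 0.025, -0.005) dp [ 0.0274 -0.0237 -0.0095] rot [-0.003 -0.001 -0.003] z 0.187
(0.062, 0.005, -0.005) dp [ 0.0474 -0.0274 -0.0111] rot [-0.003 -0.001 -0.003] z 0.19
(0.063, -0.005, -0.005) dp [ 0.0574 -0.0283 -0.0114] rot [-0.003 -0.001 -0.003] z 0.191
(0.063, -0.012, -0.005) dp [ 0.0644 -0.0284 -0.0114] rot [-0.003 -0.001 -0.003] z 0.191
```

```bash
python3 -m pendant '[{"dp":[0.006,-0.008,-0.003],"rotation":[0,0,0],"fingers":1},{"dp":[0.0124,-0.016,-0.0065],"rotation":[0,0,0],"fingers":1},{"dp":[0.02,-0.02,-0.008],"rotation":[0,0,0],"fingers":1},{"dp":[0.0274,-0.0237,-0.0095],"rotation":[0,0,0],"fingers":1},{"dp":[0.034,-0.025,-0.01],"rotation":[0,0,0],"fingers":1},{"dp":[0.041,-0.026,-0.0105],"rotation":[0,0,0],"fingers":1},{"dp":[0.0474,-0.0274,-0.011],"rotation":[0,0,0],"fingers":1},{"dp":[0.054,-0.028,-0.0114],"rotation":[0,0,0],"fingers":1},{"dp":[0.06,-0.0284,-0.0114],"rotation":[0,0,0],"fingers":1},{"dp":[0.06,-0.0284,-0.0114],"rotation":[0,0,0],"fingers":1}]'
python3 - <<'E'
from dd import *
from cell import arm
dd([])
im=arm.get_image('wrist'); cv2.imwrite('pics/wrist9.png',im)
c=arm.camera_params('wrist')
for th in(-.1,0,.1,.2,.3,.4): print(th,proj(c,toW(P,[onwheel(th,.117,.024)]))[0].round(0),proj(arm.camera_params('side'),toW(P,[onwheel(th,.117,.024)]))[0].round(1))
s=cv2.resize(arm.get_image('side')[130:270,180:330],None,fx=4,fy=4); cv2.imwrite('pics/s9.png',s)
E
```

```text
clock: 11.98
position: [0.5688, 0.1053, 0.1916]
ee_rot: [-2.12, 1.869, -0.368]
force: [-4.5, 2.7, 0.6]
width: 0.003
t 11.97 u,y,h mm [63.2 -7.4 -4.4] roterr [-0.396  0.001  0.003] F [-4.5  2.7  0.6] j [ 0.09  0.25 -0.48  2.06  0.42  0.52 -2.14] w 0.0
-0.1 [269. 199.] [256.3 165.7]
0 [242. 198.] [254.7 165. ]
0.1 [216. 199.] [252.9 164.5]
0.2 [190. 202.] [251.  164.2]
0.3 [165. 207.] [249.  164.2]
0.4 [143. 214.] [247.  164.4]
```

View pics/wrist9.png

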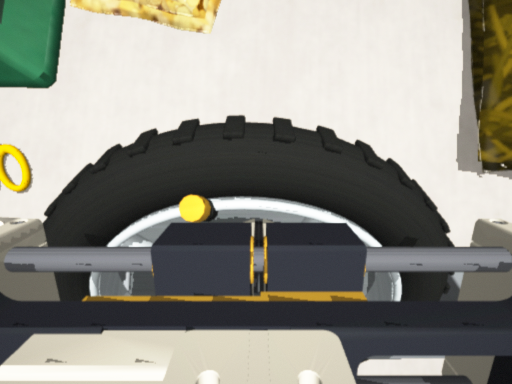

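View pics/s9.png

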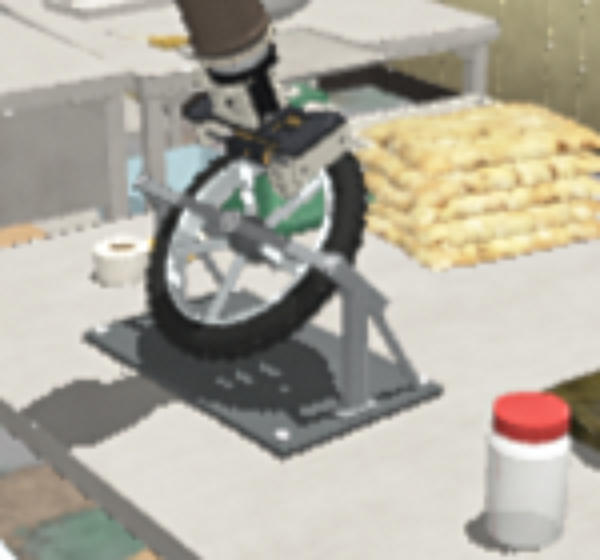

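```bash
python3 -m pendant '[{"dp":[0.004,0.001,0],"rotation":[0,0,0],"fingers":1},{"dp":[0.007,0.001,0.0005],"rotation":[0,0,0],"fingers":1},{"dp":[0.01,0.002,0.001],"rotation":[0,0,0],"fingers":1},{"dp":[0.01,0.002,0.001],"rotation":[0,0,0],"fingers":1},{"dp":[0.01,0.002,0.001],"rotation":[0,0,0],"fingers":1}]'
python3 - <<'E'
from dd import *
from cell import arm
dd([])
c=arm.camera_params('wrist')
im=arm.get_image('wrist'); cv2.imwrite('pics/wrist10.png',im)
for th in(-.1,0,.1,.2,.3,.4): print(th,proj(c,toW(P,[onwheel(th,.117,.024)]))[0].round(0))
E
```

```text
clock: 12.7
position: [0.5687, 0.0958, 0.1904]
ee_rot: [-2.12, 1.867, -0.368]
force: [-3.9, 2.9, 1.0]
width: 0.004
t 12.7 u,y,h mm [ 61.4 -16.8  -4.2] roterr [-0.396  0.     0.002] F [-3.9  2.9  1. ] j [ 0.11  0.25 -0.49  2.06  0.41  0.51 -2.11] w 0.0
-0.1 [248. 195.]
0 [221. 194.]
0.1 [194. 195.]
0.2 [167. 199.]
0.3 [143. 204.]
0.4 [121. 211.]
```

View pics/wrist10.png

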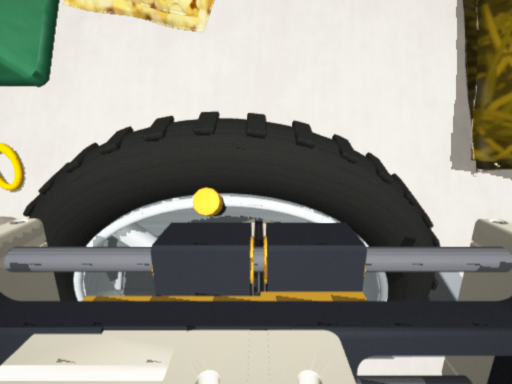

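```bash
python3 -m pendant '[{"dp":[0.0015,0,0],"rotation":[0,0,0],"fingers":1},{"dp":[0.003,0.001,0],"rotation":[0,0,0],"fingers":1},{"dp":[0.003,0.001,0],"rotation":[0,0,0],"fingers":1}]' >/dev/null
python3 -m pendant '[{"dp":[-0.005,0,0],"rotation":[0,0,0],"fingers":1},{"dp":[-0.01,0,-0.01],"rotation":[0,0,0],"fingers":1},{"dp":[-0.01,0,-0.03],"rotation":[0,0,0],"fingers":1},{"dp":[-0.01,0,-0.06],"rotation":[0,0,0],"fingers":1},{"dp":[-0.01,0.0,-0.1],"rotation":[0,0,0],"fingers":1},{"dp":[-0.01,0.04,-0.13],"rotation":[0.1,0,0],"fingers":1},{"dp":[-0.01,0.06,-0.15],"rotation":[0.2,0,0],"fingers":1},{"dp":[-0.01,0.06,-0.15],"rotation":[0.2,0,0],"fingers":1},{"dp":[-0.01,0.06,-0.15],"rotation":[0.2,0,0],"fingers":1},{"dp":[-0.01,0.06,-0.15],"rotation":[0.2,0,0],"fingers":1},{"dp":[-0.01,0.06,-0.15],"rotation":[0.2,0,0],"fingers":1}]'
python3 - <<'E'
from dd import *
from cell import arm
P[3]=0
c=arm.camera_params('wrist');im=arm.get_image('wrist'); dd([])
overlay(P,c,im,'pics/w11o.png',(130,390,60,260))
im=arm.get_image('side'); overlay(P,arm.camera_params('side'),im,'pics/s11o.png',(190,310,130,250),5)
im=arm.get_image('top'); overlay(P,arm.camera_params('top'),im,'pics/t11o.png',(165,280,130,235),5)
E
```

```text
clock: 14.5
position: [0.4563, 0.0893, 0.3064]
ee_rot: [-1.987, 1.749, -0.529]
force: [-0.3, -0.6, 0.5]
width: 0.001
t 14.55 u,y,h mm [ 63.8  -8.8 157.2] roterr [-0.195 -0.001  0.002] F [ 0.   0.1 -0.4] j [ 0.24 -0.2  -0.54  2.25  0.    0.48 -1.77] w 0.01
```

View pics/w11o.png

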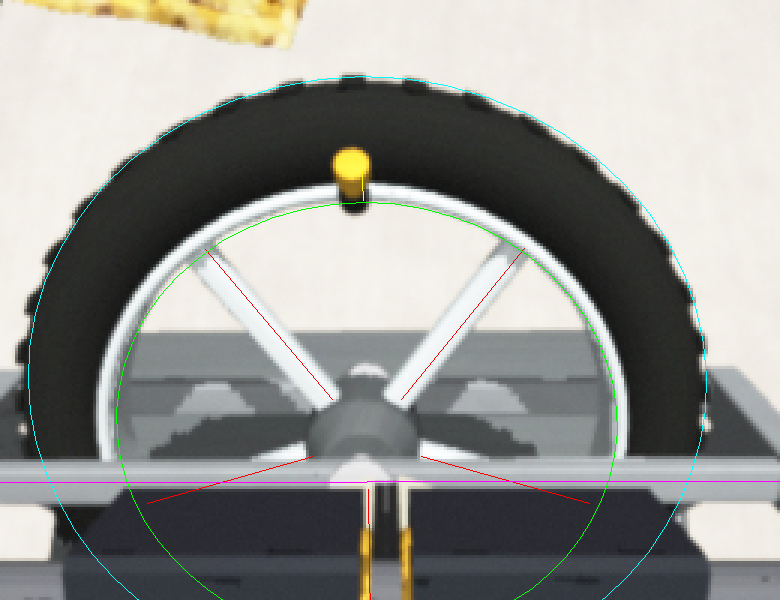

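View pics/s11o.png

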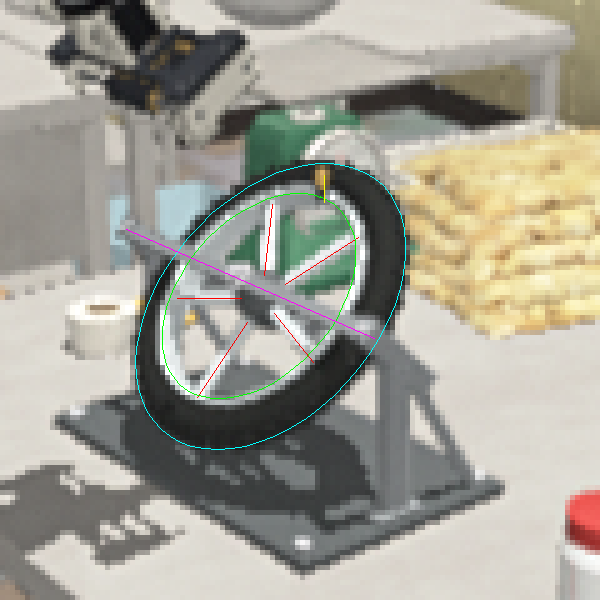

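View pics/t11o.png

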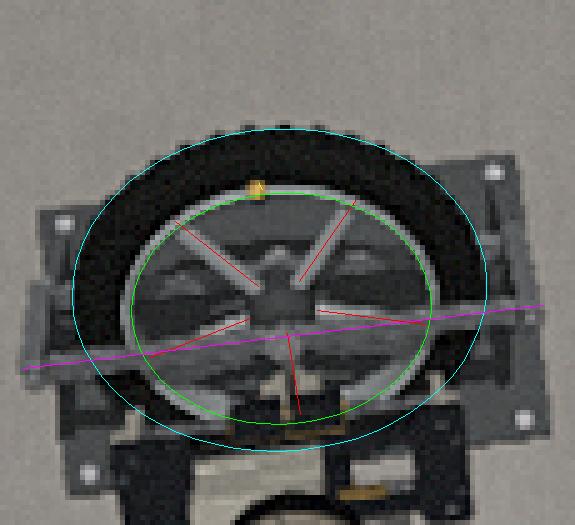

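```bash
python3 - <<'E'
from dd import *
from cell import arm
dd([])
print(thside(P,(130+352/3,60+165/3),arm.camera_params('wrist')),thside(P,(190+321/5,130+172/5),arm.camera_params('side')),thside(P,(165+257/5,130+187/5),arm.camera_params('top')))
a=arm.get_image('top');b=cv2.imread('pics/top0.png')
cv2.imwrite('pics/cmp.png',np.vstack([b[150:260,100:420],a[150:260,100:420]]).repeat(2,0).repeat(2,1)); print(arm.observe()['clock'],arm.observe()['force'])
E
```

```text
t 14.65 u,y,h mm [ 63.6  -8.9 157.4] roterr [-0.195 -0.001  0.002] F [ 0.3  0.9 -0.9] j [ 0.24 -0.2  -0.54  2.25  0.    0.48 -1.77] w 0.01
(np.float64(0.02499999999999991), np.float64(1.2577197386050067)) (np.float64(0.040000000000000036), np.float64(0.6865782531579048)) (np.float64(0.01499999999999968), np.float64(0.8183028829113874))
14.7 [-0.76552342 -0.32484618 -0.18110967]
```

View pics/cmp.png

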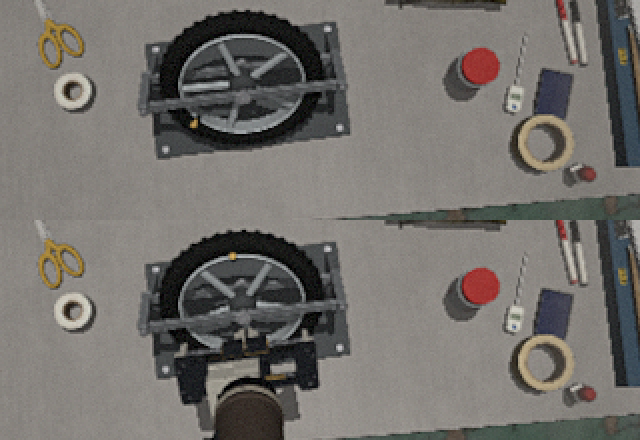

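```bash
python3 -c "
from cell import arm
arm.sign_off()"
```

```text
the job is handed in; nothing more can be done
```

The valve is at the top of the wheel and the job is handed in. I pushed two spokes in turn with the shut fingertips, about 1.1 rad and then 1.0 rad, so the top went to the right. Then I drew the fingers back about 157 mm in front of the spokes.

**Wheel angle:** My last readings of the valve, away from valve-at-top, were 0.025 rad (wrist camera), 0.040 rad (side) and 0.015 rad (top). The tolerance is 0.1 rad. I judged the wheel at rest from these pictures, taken with the fingers clear; I did not measure its speed.

**Forces:** The tool force in the readings taken at the end of each push stage reached about 5.5 N. It read about zero after drawing back. I have no reading of force on the tyre or valve, but the fingers stayed clear of both on the planned paths.

**Bystanders:** Top-camera pictures from before and after show the jar and both rolls where they were.

**What disagreed:**
- My first insertion, square to the wheel, ran into the arm's joint limits before touching anything. I worked out the arm's geometry from its own readings and went in with the fingers 0.4 rad nearer vertical.
- One early wrist picture was about 7 mm off because the arm was still settling. I took it again and it then agreed with the other cameras.

The job took about 15 s of the 61 s allowed.

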